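# Release the blue-capped vials from the bench dispenser

### The job

Press down the red pad of the dispenser that holds the blue-capped vials and keep it down until both vials have rolled under the lifted gate to the foot of the chute; then let the lever come back so that the gate is shut again. Only press the pad: do not touch, push or lift any vial, leave the orange-capped dispenser shut, and do not disturb the other things on the bench.

Things in the scene. Friction and masses are not known exactly. Their poses are not given: they have to be found in the camera images.
- rack_blue: Fixed dispenser with the two blue-capped vials: grey base, white chute 76 x 216 mm falling 11 degrees to own -y. Origin: on the table under the chute's middle; own x roughly away from the robot, z up. A lever crosses the chute along own x at own y = 29 mm; pivot at own x = -75 mm, 120 mm high (posts 130 mm): red pad on the robot's side, yellow gate on the other. Vials wait at own y 46 and 74 mm.
- foot_blue (a point): Floor of the blue rack's chute at its lower end wall (own y -110 mm of the rack), 40 mm above the table. Released vials roll here and stop side by side against the wall, centres at own y about -95 and -67 mm of the rack.
- lever_blue (a joint): Rocking lever of the blue rack: 0 = gate down (shut), 0.5 rad = pad fully down against its stop, gate fully up. The vials pass under the gate from about 0.36 rad on. A spring returns it to 0: about 3 N at the pad starts it, about 7 N holds it fully down.
- pad_blue (a point): Centre of the top face of the red press pad (36 x 36 mm, 8 mm thick) of the blue rack's lever, 75 mm from the pivot, 126 mm above the table with the gate shut; fully pressed it sinks about 37 mm and tilts by 0.5 rad. Nothing stands under it. Axes: as the rack's, turning with the lever.
- vial_blue1: White plastic vial with screw cap in blue, 28 mm across, 61 mm long, 30 g, lying across the chute of the blue rack with its cap away from the robot; it is the one next to the gate. Origin: its centre; its own x is its long axis, its y and z turn as it rolls.
- vial_blue2: White plastic vial with screw cap in blue, 28 mm across, 61 mm long, 30 g, lying across the chute of the blue rack with its cap away from the robot; it is the one behind, uphill. Origin: its centre; its own x is its long axis, its y and z turn as it rolls.
- rack_orange: Fixed dispenser with the two orange-capped vials: grey base, white chute 76 x 216 mm falling 11 degrees to own -y. Origin: on the table under the chute's middle; own x roughly away from the robot, z up. A lever crosses the chute along own x at own y = 29 mm; pivot at own x = -75 mm, 120 mm high (posts 130 mm): red pad on the robot's side, yellow gate on the other. Vials wait at own y 46 and 74 mm.
- foot_orange (a point): Floor of the orange rack's chute at its lower end wall (own y -110 mm of the rack), 40 mm above the table. Released vials roll here and stop side by side against the wall, centres at own y about -95 and -67 mm of the rack.
- lever_orange (a joint): Rocking lever of the orange rack: 0 = gate down (shut), 0.5 rad = pad fully down against its stop, gate fully up. The vials pass under the gate from about 0.36 rad on. A spring returns it to 0: about 3 N at the pad starts it, about 7 N holds it fully down.
- pad_orange (a point): Centre of the top face of the red press pad (36 x 36 mm, 8 mm thick) of the orange rack's lever, 75 mm from the pivot, 126 mm above the table with the gate shut; fully pressed it sinks about 37 mm and tilts by 0.5 rad. Nothing stands under it. Axes: as the rack's, turning with the lever.
- vial_orange1: White plastic vial with screw cap in orange, 28 mm across, 61 mm long, 30 g, lying across the chute of the orange rack with its cap away from the robot; it is the one next to the gate. Origin: its centre; its own x is its long axis, its y and z turn as it rolls.
- vial_orange2: White plastic vial with screw cap in orange, 28 mm across, 61 mm long, 30 g, lying across the chute of the orange rack with its cap away from the robot; it is the one behind, uphill. Origin: its centre; its own x is its long axis, its y and z turn as it rolls.
- amber_bottle: Bystander: small amber bottle with a black cap, 36 mm across, 65 mm tall, standing near the lever of the blue rack. Origin: centre of its underside.
- beaker: Bystander: white plastic cup, 52 mm across, 70 mm tall, standing near the lever of the orange rack. Origin: centre of its underside.
- timer: Bystander: flat white bench timer, 60 x 75 x 16 mm, lying near the robot. Origin: centre of its underside.
- marker: Bystander: white marker pen with a crimson cap, 135 mm long, 12 mm thick, lying near the robot. Origin: centre of its underside.
- media_bottle: Bystander: glass bottle with an orange cap, 72 mm across, 130 mm tall, behind the racks. Origin: centre of its underside.
Mind the look-alikes: they are no part of the job. Leave any green, pink or purple look-alike of the vial_blue2 alone.

How it is judged:
On the way, in this order (a step that is already met when the one before it is completed fails the run):
1. the fingers press the blue rack's red pad and its gate starts to lift (lever past 0.15 rad) (value of joint lever_blue above 0.15 rad and contact force between the fingers and lever_blue above 0.5 N and horizontal distance between the grasp point and pad_blue below 0.07 m), for 0.05 s.
2. both blue-capped vials have rolled past the gate into the lower part of the chute (y of vial_blue1 in the frame of rack_blue between -0.12 and -0.04 m and y of vial_blue2 in the frame of rack_blue between -0.12 and -0.04 m and x of vial_blue1 in the frame of rack_blue between -0.03 and 0.03 m and z of vial_blue1 in the frame of rack_blue between 0.04 and 0.1 m and x of vial_blue2 in the frame of rack_blue between -0.03 and 0.03 m and z of vial_blue2 in the frame of rack_blue between 0.04 and 0.1 m), for 0.1 s.
At the end, for the whole second after the job is handed in: Both blue-capped vials at rest in the lower part of their own chute (rack y -120 to -40 mm, within 30 mm of its midline, 40 to 100 mm above the table); both levers within 0.05 rad of shut; orange-capped vials within 20 mm of their start (all of step 2 and linear speed of each of vial_blue1, vial_blue2 below 0.03 m/s and value of joint each of lever_blue, lever_orange below 0.05 rad and distance of each of vial_orange1, vial_orange2 from where it was at the start of the episode below 0.02 m); the robot touches nothing.
It fails at once if the orange rack's lever is moved by more than 0.1 rad (value of joint lever_orange above 0.1 rad).
It fails at once if the robot touches a vial (over 0.3 N) (contact force between any of the fingers, the arm and vial_blue1 above 0.3 N or contact force between any of the fingers, the arm and vial_blue2 above 0.3 N or contact force between any of the fingers, the arm and vial_orange1 above 0.3 N or contact force between any of the fingers, the arm and vial_orange2 above 0.3 N).
It fails at once if a vial is lifted higher than 140 mm above the table (height (world z) of any of vial_blue1, vial_blue2, vial_orange1, vial_orange2 above 0.14 m).
It fails at once if an orange-capped vial is moved by more than 20 mm (distance of any of vial_orange1, vial_orange2 from where it was at the start of the episode above 0.02 m).
It fails at once if a bystander is moved by more than 25 mm or tipped by more than 0.5 rad (distance of any of amber_bottle, beaker, timer, marker, media_bottle from where it was at the start of the episode above 0.025 m or angle between any of amber_bottle, beaker, timer, marker, media_bottle's own z axis and vertical above 0.5 rad).
It also fails if it takes over 32 s, if anything falls off the work surface, if the arm or the gripper's body presses on something with over 40 N, if the wrist force passes 120 N, or if a joint passes its speed limit or range.

### The arm

A 6-joint arm with a two-finger parallel gripper is mounted at the origin on the work surface. World frame = base frame: x ahead of the robot, y to its left, z up, the work surface at z = 0. Lengths are in m, angles in rad, forces in N, time in s.
With the tool pointing down it reaches from about 0.375 to 0.975 m from the base axis. Payload 3.8 kg.
Tool frame: the origin (TCP) lies on the centre line of the jaws, within the pads' length; the fingertips stand 25 mm ahead of it and the grasp point (between the pads) lies 6 mm ahead of it; z points along the fingers, y is the line along which they close (so a half turn about z gives the same grasp; the last joint's range is limited). The gripper opens to 85 mm and grips with 20 to 120 N. Pads are 22 mm wide; open, the fingers measure 114 mm over their backs; the gripper's body (76 mm by 85 mm) begins 54 mm behind the grasp point. The pads swing forward as they close: fully open they stand 13 mm farther back than shut.
Start: joints at [-1.312, 0.264, 1.604, -0, 1.274, -0.037], TCP at [0.197, -0.646, 0.256] pointing down, gripper open.
Joint ranges: [-2.63, 2.63], [-0.94, 2.18], [0.31, 2.57], [-1.31, 4.45], [0, 2.66], [-2.55, 2.55]. Speed limits (rad/s): [2.57, 2.57, 3.14, 3.14, 3.14, 3.14].

### API

Orientations are given as a rotation vector (axis times angle).
In Python, from workcell import bot gives the robot as it stands. The module is installed in compiled form; this text tells all that it offers.
- The arm moves only by the tool play_rows, never from a script. Its argument "commands" is a list that holds one entry, the list of rows, each a list of 7 numbers: the shift along the tool's x, y, z as a fraction of full scale, then the turn, a rotation vector about the tool's x, y, z as a fraction of full scale, then the closure, from -1 (fully open) to 1 (shut). A call has 1 to 8 rows; each row is the pose to reach, as a shift and turn from the pose commanded when the call began, along the tool's axes at that moment, turning the shorter way round; what a row does not reach only later rows make up. Full scale, the value 1, is 60 cm for a shift and 180 degrees for a turn. A row lasts 1/10 s, in which the tool goes at most 50 mm and 8.59 degrees, less where a joint would pass 70% of its speed; a pose out of reach is approached as far as the arm can. A call with a number of a shift or a turn outside -1 to 1 is refused whole. A call with a gripper value outside its range is refused whole. The fingers move at their own pace and stop on an object; "force" is the grip in N (left out, the last holds). Time passes only in rows, so rows that repeat a pose let the fingers close. It gives the time, the measured TCP pose, the force, the opening and the grip force at its end, in the units of the state.
- bot.read_state(): the state, without advancing time (a new reading comes with each control period).
- bot.read_camera(name): name is "side" or "top" or "wrist"; returns the picture (384x512x3 uint8, blue, green, red); there is no depth.
- bot.camera_params(name): a dict with "fov_y" (degrees; the focal length in pixels is half the picture's height over the tangent of half this angle, whatever the lens; pixels are square), "cx", "cy" (the principal point, pixels), "rvec" (rotation vector, rad) and "tvec" (3), from world to camera coordinates, as OpenCV has them. Camera axes: x right, y down, z forward; pixel columns grow to the right and rows downward; lengths in m; the calibration is good to about 2 mm. The wrist camera is an equidistant fisheye: a pixel r from the principal point sees the ray r / f radians off the axis. A picture is of the moment at which its call begins: read the wrist's pose just before it. camera_params takes no time and is no camera call; for the wrist camera it gives the pose at the moment of the call.
- bot.finish_job(): hands the job in; it is judged then, once.
The state is a dict: "time": time; "q": joint angles; "joint_vel": joint speeds; "joint_torque": joint torques, N m; "tool_pos": TCP position; "tcp_rot": TCP orientation; "wrist_force": force on the tool from outside, world axes, zero at the start; "torque": the same for the moment, N m; "width": opening from 0.0 (shut) to 1.0 (fully open); "grip_force": force on a finger pad.
Only numpy, scipy, OpenCV 4.12 (cv2) and the standard library are available. Lean on these libraries where they do the work, as an engineer would, in place of code of your own. Each camera call takes 0.05 s, during which the arm holds its last target. There are 200 camera calls.

## Working session

There is one attempt and no reset: what is moved stays moved. The work goes in short steps, Python scripts to look and compute and a tool call to move; the robot and the scene stay as the last step left them, time stands still between calls to the robot, and variables do not carry over. Pictures are saved under pics/ and viewed, at most 10 in all, crops included, and the job is handed in when it is done.

Besides the shell and the picture viewer there is one more tool, called after "Emit:" in YAML: its name, and indented under it one key for each argument. play_rows: Moves the arm, as the interface text tells. Its arguments: {"type":"object","properties":{"commands":{"type":"array"},"force":{"type":"number"}},"required":["commands"]}

```bash
mkdir -p pics; python3 - <<'E'
from workcell import bot
import cv2
s=bot.read_state();print(s['time'],s['tool_pos'],s['tcp_rot'],s['width'])
for n in("top","side"):
    im=bot.read_camera(n);cv2.imwrite(f"pics/{n}0.png",im);print(n,bot.camera_params(n))
E
```

```text
0.0 [ 0.19659388 -0.64500602  0.25491259] [-3.10501030e+00 -4.62589712e-01  4.12345391e-04] 0.997658686797366
top {'fov_y': 54.24502143723255, 'cx': 254.7744906119777, 'cy': 190.34816363787715, 'rvec': array([ 2.08838221, -2.13553764,  0.23002227]), 'tvec': array([0.0013257 , 0.55696025, 0.9249669 ])}
side {'fov_y': 50.7584194790263, 'cx': 254.4359083095207, 'cy': 193.81942973994433, 'rvec': array([ 0.90167661, -2.59024464,  0.99356527]), 'tvec': array([0.41586873, 0.30509976, 0.83804128])}
```

View pics/top0.png

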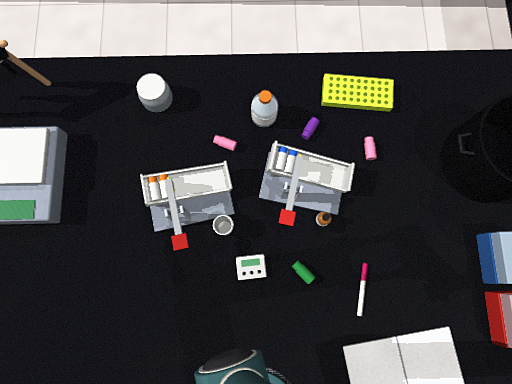

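View pics/side0.png

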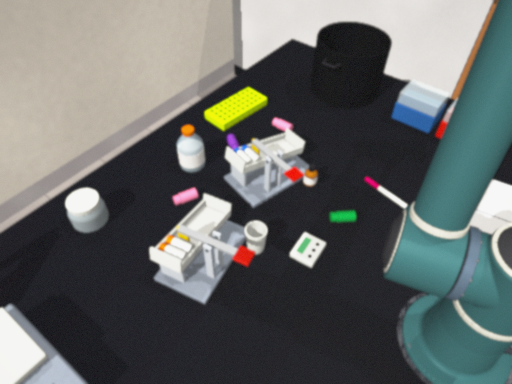

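The top view shows the blue rack on the right, with its pad at (287,217), the amber bottle at (323,219) and the beaker at (223,225). The orange pad is at (180,242). The side view shows the blue pad at (293,174). Next I'll locate these.

```bash
cat > h.py <<'E'
import cv2,numpy as np
from workcell import bot
def ray(p,uv):
    f=192/np.tan(np.radians(p['fov_y']/2));R=cv2.Rodrigues(p['rvec'])[0]
    d=R.T@np.array([(uv[0]-p['cx'])/f,(uv[1]-p['cy'])/f,1]);return -R.T@p['tvec'],d
def onz(p,uv,z):
    c,d=ray(p,uv);return c+d*(z-c[2])/d[2]
def red(im,roi):
    x0,y0,x1,y1=roi;b,g,r=[im[y0:y1,x0:x1,i].astype(int) for i in range(3)]
    m=((r>120)&(g<70)&(b<70)).astype('uint8')
    n,l,s,c=cv2.connectedComponentsWithStats(m);i=1+s[1:,4].argmax()
    pts=np.argwhere(l==i)[:,::-1].astype(np.float32)+[x0,y0]
    return c[i]+[x0,y0],s[i,4],cv2.minAreaRect(pts.astype(np.float32))
E
python3 - <<'E'
from h import *
t=cv2.imread('pics/top0.png');s=cv2.imread('pics/side0.png');pt=bot.camera_params('top');ps=bot.camera_params('side')
a=red(t,(265,200,305,235));b=red(s,(280,160,308,190));print(a,b)
print(onz(pt,a[0],.126),onz(ps,b[0],.124))
c1,d1=ray(pt,a[0]);c2,d2=ray(ps,b[0]);k=np.linalg.lstsq(np.c_[d1,-d2],c2-c1,rcond=None)[0];print(c1+k[0]*d1,c2+k[1]*d2)
for n,uv,z in[('amber',(324,217),.065),('lever far',(296,158),.13),('rackbaseL',(260,197),0.01),('baseR',(339,214),.01),('foot wall top L',(353,162),.07),('opp',(274,143),.1),('beaker',(223,224),.07)]:print(n,onz(pt,uv,z).round(3))
cv2.imwrite('pics/c.png',cv2.resize(t[130:250,240:370],None,fx=5,fy=5,interpolation=2)[:600,:800])
E
```

```text
(array([286.80973451, 217.11504425]), np.int32(226), ((286.7692565917969, 217.15383911132812), (15.297059059143066, 14.512594223022461), 11.309932708740234)) (array([293.6641791 , 174.14925373]), np.int32(134), ((293.2500305175781, 174.25001525878906), (13.435027122497559, 11.31370735168457), 45.0))
[ 0.4749195  -0.08618424  0.126     ] [ 0.47519011 -0.08366464  0.124     ]
[ 0.47561735 -0.08664596  0.12099289] [ 0.4766275  -0.08618259  0.12109095]
amber [ 0.482 -0.187  0.065]
lever far [ 0.621 -0.115  0.13 ]
rackbaseL [ 0.548 -0.025  0.01 ]
baseR [ 0.496 -0.239  0.01 ]
foot wall top L [ 0.625 -0.272  0.07 ]
opp [ 0.672 -0.063  0.1  ]
beaker [0.469 0.072 0.07 ]
```

View pics/c.png

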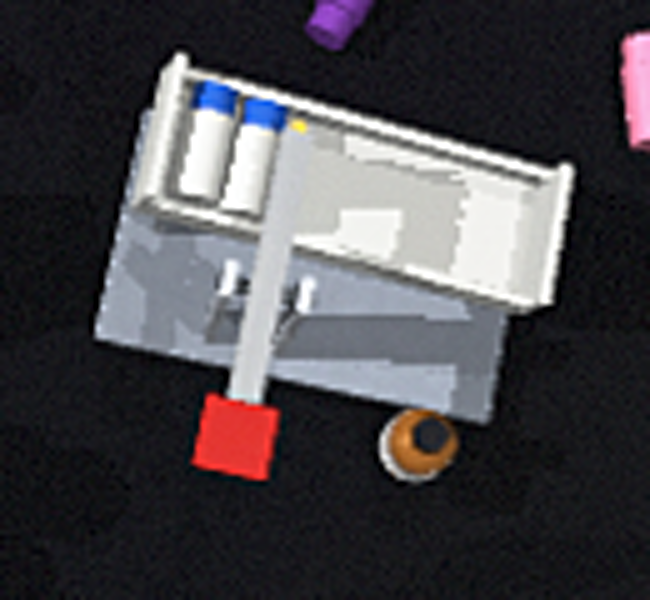

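Emit:
play_rows:
  commands:
    - [[0.7075, -0.76, 0.05, 0, 0, 0.169, 1], [0.7075, -0.76, 0.05, 0, 0, 0.169, 1], [0.7075, -0.76, 0.05, 0, 0, 0.169, 1], [0.7075, -0.76, 0.05, 0, 0, 0.169, 1], [0.7075, -0.76, 0.05, 0, 0, 0.169, 1], [0.7075, -0.76, 0.05, 0, 0, 0.169, 1], [0.7075, -0.76, 0.05, 0, 0, 0.169, 1], [0.7075, -0.76, 0.05, 0, 0, 0.169, 1]]
  force: 40

```text
time: 0.9
tool_pos: [0.3721, -0.2845, 0.2366]
tcp_rot: [-3.12, 0.369, 0.0]
wrist_force: [1.0, -1.1, -0.2]
width: 0.002
grip_force: 0.0
```

```bash
cat > go.py <<'E'
import sys
from h import *
from scipy.spatial.transform import Rotation as Ro
s=bot.read_state();R=Ro.from_rotvec(s['tcp_rot']);g=np.array(eval(sys.argv[1]))
print(s['time'],s['tool_pos'].round(4),s['wrist_force'].round(2),s['width'])
print('shift',(R.inv().apply(g-s['tool_pos'])/.6).round(4))
T=Ro.from_euler('z',-.235)*Ro.from_euler('x',np.pi);print('turn',((R.inv()*T).as_rotvec()/np.pi).round(4))
E
python3 go.py "[.470,-.085,.20]"
```

```text
0.9 [ 0.3721 -0.2845  0.2366] [ 1.01 -1.11 -0.19] 0.0024347764369004508
shift [ 0.081  -0.3614  0.0611]
turn [-0.0001  0.     -0.0002]
```

Emit:
play_rows:
  commands:
    - [[0.081, -0.36, 0.06, 0, 0, 0, 1], [0.081, -0.36, 0.06, 0, 0, 0, 1], [0.081, -0.36, 0.06, 0, 0, 0, 1], [0.081, -0.36, 0.06, 0, 0, 0, 1], [0.081, -0.36, 0.06, 0, 0, 0, 1], [0.081, -0.36, 0.06, 0, 0, 0, 1], [0.081, -0.36, 0.06, 0, 0, 0, 1]]

```text
time: 1.6
tool_pos: [0.4691, -0.0876, 0.2006]
tcp_rot: [3.12, -0.365, -0.002]
wrist_force: [0.4, -0.7, -0.5]
width: -0.003
grip_force: 0.0
```

```bash
python3 go.py "[.470,-.085,.16]"; python3 -c "
from h import *
a=bot.read_camera('side');b=bot.read_camera('wrist')
cv2.imwrite('pics/v.png',np.hstack([cv2.resize(a[90:250,180:360],(400,356)),cv2.resize(b,(400,356))]))"
```

```text
1.6 [ 0.4691 -0.0876  0.2006] [ 0.43 -0.66 -0.51] -0.0027781607821296727
shift [ 0.0005 -0.0045  0.0677]
turn [0.0002 0.0004 0.0006]
```

View pics/v.png

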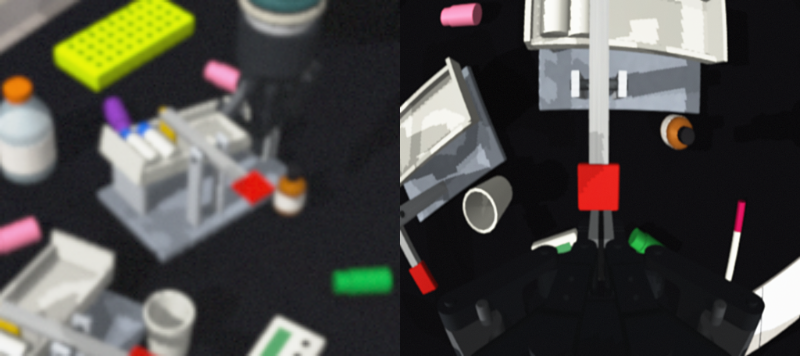

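Wrist view: the fingers line up with the lever axis over the pad, and the tips have clear space around them. Pressing now.

Emit:
play_rows:
  commands:
    - [[0.001, -0.0045, 0.04, 0, 0, 0, 1], [0.001, -0.0045, 0.075, 0, 0, 0, 1], [0.001, -0.0045, 0.095, 0, 0, 0, 1], [0.001, -0.0045, 0.11, 0, 0, 0, 1], [0.001, -0.0045, 0.12, 0, 0, 0, 1], [0.001, -0.0045, 0.128, 0, 0, 0, 1], [0.001, -0.0045, 0.134, 0, 0, 0, 1], [0.001, -0.0045, 0.134, 0, 0, 0, 1]]

```text
time: 2.5
tool_pos: [0.4725, -0.0865, 0.1222]
tcp_rot: [3.119, -0.369, 0.006]
wrist_force: [-0.9, -1.9, 6.1]
width: -0.0
grip_force: 2.9
```

```bash
python3 go.py "[.470,-.085,.114]"; python3 -c "
from h import *
a=bot.read_camera('side');b=bot.read_camera('wrist')
cv2.imwrite('pics/w.png',np.hstack([cv2.resize(a[90:250,180:360],(400,356)),cv2.resize(b,(400,356))]))"
```

```text
2.5 [ 0.4725 -0.0865  0.1222] [-0.87 -1.86  6.08] -0.00013242961083228787
shift [-0.0047 -0.0015  0.0136]
turn [ 0.0002 -0.0013 -0.0002]
```

View pics/w.png

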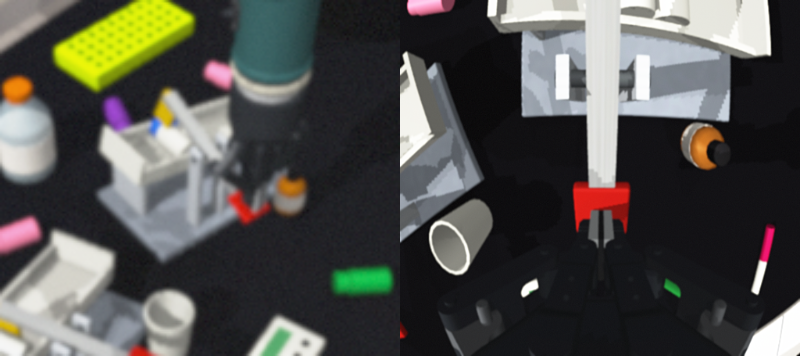

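The pad is down, the gate is up and the vials are starting to move. I'll press a little deeper and hold.

Emit:
play_rows:
  commands:
    - [[0, 0, 0.005, 0, 0, 0, 1], [0, 0, 0.009, 0, 0, 0, 1], [0, 0, 0.009, 0, 0, 0, 1], [0, 0, 0.009, 0, 0, 0, 1], [0, 0, 0.009, 0, 0, 0, 1], [0, 0, 0.009, 0, 0, 0, 1], [0, 0, 0.009, 0, 0, 0, 1], [0, 0, 0.009, 0, 0, 0, 1]]

```text
time: 3.4
tool_pos: [0.473, -0.0863, 0.1175]
tcp_rot: [3.119, -0.369, 0.008]
wrist_force: [-0.5, 0.3, 8.1]
width: -0.0
grip_force: 3.1
```

Emit:
play_rows:
  commands:
    - [[0, 0, 0, 0, 0, 0, 1], [0, 0, 0, 0, 0, 0, 1], [0, 0, 0, 0, 0, 0, 1], [0, 0, 0, 0, 0, 0, 1], [0, 0, 0, 0, 0, 0, 1], [0, 0, 0, 0, 0, 0, 1], [0, 0, 0, 0, 0, 0, 1], [0, 0, 0, 0, 0, 0, 1]]

```text
time: 4.2
tool_pos: [0.473, -0.0864, 0.1175]
tcp_rot: [3.119, -0.369, 0.008]
wrist_force: [-0.7, -1.8, 7.6]
width: 0.004
grip_force: 3.1
```

```bash
python3 -c "
from h import *
a=bot.read_camera('side');b=bot.read_camera('top')
cv2.imwrite('pics/x.png',np.hstack([cv2.resize(a[90:250,180:360],(400,356)),cv2.resize(b[120:280,230:390],(356,356))]))"
```

```text
(no output)
```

View pics/x.png

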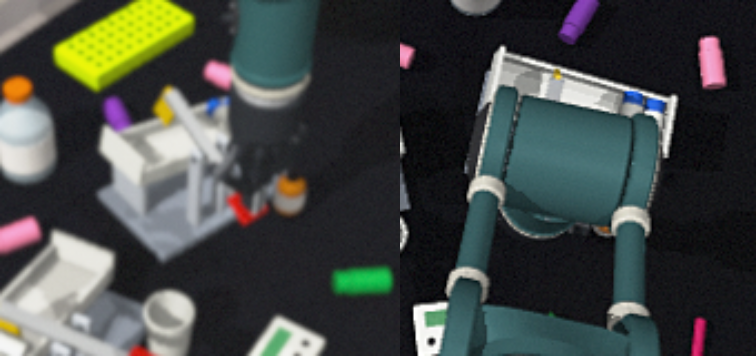

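The top view shows both blue caps side by side at the foot wall (633,100 and 655,105), and the gate still up. I'll release the pad slowly by moving straight up.

Emit:
play_rows:
  commands:
    - [[0, 0, -0.015, 0, 0, 0, 1], [0, 0, -0.03, 0, 0, 0, 1], [0, 0, -0.045, 0, 0, 0, 1], [0, 0, -0.06, 0, 0, 0, 1], [0, 0, -0.08, 0, 0, 0, 1], [0, 0, -0.12, 0, 0, 0, 1], [0, 0, -0.18, 0, 0, 0, 1], [0, 0, -0.2, 0, 0, 0, 1]]

```text
time: 5.1
tool_pos: [0.4733, -0.0858, 0.2397]
tcp_rot: [3.119, -0.368, 0.012]
wrist_force: [0.7, -0.4, 0.7]
width: -0.002
grip_force: 0.0
```

Emit:
play_rows:
  commands:
    - [[0, 0.08, 0, 0, 0, 0, 1], [0, 0.16, 0, 0, 0, 0, 1], [0, 0.24, 0, 0, 0, 0, 1], [0, 0.3, 0, 0, 0, 0, 1], [0, 0.3, 0, 0, 0, 0, 1], [0, 0.3, 0, 0, 0, 0, 1], [0, 0.3, 0, 0, 0, 0, 1]]

```text
time: 5.8
tool_pos: [0.4289, -0.2596, 0.2349]
tcp_rot: [-3.119, 0.368, 0.0]
wrist_force: [0.3, 0.6, 0.8]
width: -0.001
grip_force: 0.0
```

```bash
python3 -c "
from h import *
print(bot.read_state()['joint_vel'].round(3))
a=bot.read_camera('side');b=bot.read_camera('top')
cv2.imwrite('pics/y.png',np.hstack([cv2.resize(a[90:250,180:360],(400,356)),cv2.resize(b[120:280,230:390],(356,356))]))"
```

```text
[ 0.017 -0.005 -0.    -0.002  0.002 -0.003]
```

View pics/y.png

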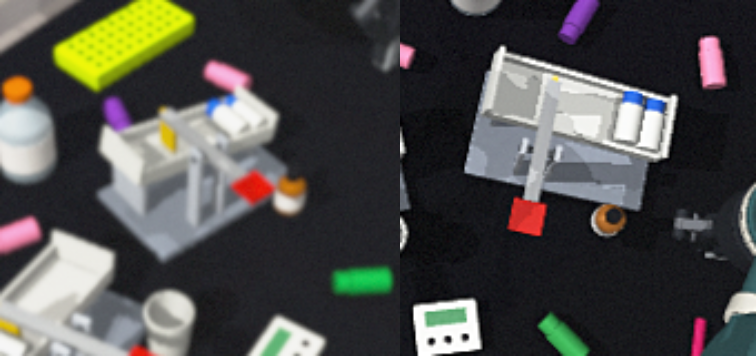

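Both vials are at rest against the foot wall (630,118 and 653,123). The gate is shut, the pad is level again, and nothing else has moved. Handing in.

```bash
python3 -c "
from workcell import bot
print(bot.finish_job())"
```

```text
the job is handed in; nothing more can be done
None
```

Job handed in: both blue-capped vials lie at the foot of their chute with the gate shut again, and in the last pictures the orange dispenser and the other bench items look undisturbed.

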